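# Push a jar home and snap the toggle clamp over it

### The arm

A 6-joint arm with a two-finger parallel gripper is mounted at the origin on a cart in front of the work surface, level with it; the furniture and walls round the work are solid. World frame = base frame: x ahead of the robot, y to its left, z up, the work surface at z = 0. Lengths are in m, angles in degrees, forces in N, time in s.
With the tool pointing down it reaches from about 0.4 to 0.825 m from the base axis. Payload 7 kg.
Tool frame: the origin (TCP) lies at the very end of the fingers, on their centre line; the grasp point (between the pads) lies 19 mm behind it (ctrl.tcp_to_grasp is the distance from the TCP to the grasp point, in m); z points along the fingers, x is the direction in which the jaws open and shut, and the axes are right-handed (so a half turn about z gives the same grasp; the last joint's range is limited). The gripper opens to 88 mm and grips with 3 to 60 N. Pads are 19 mm wide; open, the fingers measure 130 mm over their backs; the gripper's body (78 mm by 193 mm) begins 47 mm behind the grasp point.
Start: joints at [92.825, 20.546, 0.682, 0, -70.136, -16.507], TCP at [0.16, 0.656, 0.227] pointing down, gripper open.
Joint ranges: [-176.03, 176.03], [-82.01, 121.73], [-58.28, 71.71], [-173.87, 95.51], [-174.79, -0.11], [-173.66, 173.66]. Speed limits (degrees/s): [136.94, 136.94, 172.46, 180, 180, 180].

### API

Orientations are given as [roll, pitch, yaw] about the fixed x, y, z axes, in that order (R = Rz(yaw) Ry(pitch) Rx(roll)).
In Python, from plant import sensors, vision, ticket, ctrl gives the robot as it stands. The module is installed in compiled form; this text tells all that it offers.
- The arm moves only by the tool drive_tool, never from a script. Its argument "moves" is a list of rows, each a list of 6 numbers: the shift along the tool's x, y, z in units of 0.15 m (1.0 is 0.15 m), then the turn, a rotation vector about the tool's x, y, z in units of 60 degrees (1.0 is 60 degrees). In form: [[dx, dy, dz, rx, ry, rz], ...]. A call has 1 to 8 rows; each row is the pose to reach, as a shift and turn from the pose measured when the call began, along the tool's axes at that moment; what a row does not reach only later rows make up. A row lasts 1/10 s, in which the tool goes at most 50 mm and 8.59 degrees, less where a joint would pass 70% of its speed; a pose out of reach is approached as far as the arm can. A call with a number of a shift or a turn outside -1 to 1 is refused whole. A call with a gripper value outside its range is refused whole. "fingers" is the opening, from -1 (shut) to 1 (fully open), set as the call begins (left out, the last holds). The fingers move at their own pace and stop on an object; the grip force is fixed at half the most. Time passes only in rows, so rows that repeat a pose let the fingers close. It gives the time, the measured TCP pose, the force and the opening at its end, in the units of the state.
- sensors.get_obs(): the state, without advancing time (a new reading comes with each control period).
- vision.snapshot(name): name is "scene" or "top" or "wrist"; returns a dict with "pixels" (400x640x3 uint8, red, green, blue), "fx", "fy", "cx", "cy" (pixels), "R" (3x3) and "t" (3): a world point X has camera coordinates R X + t. Camera axes: x right, y down, z forward; pixel columns grow to the right and rows downward; lengths in m; the calibration is good to about 2 mm. A picture is of the moment at which its call begins. There is no depth.
- ticket.close_job(): hands the job in, once; it reports no verdict.
The state is a dict: "clock": time; "joint_pos": joint angles; "qvel": joint speeds; "tau": joint torques, N m; "tool_pos": TCP position; "orientation": TCP orientation; "force": force on the tool from outside, world axes, zero at the start; "moment": the same for the moment, N m; "opening": finger opening in m.
Only numpy, scipy, OpenCV 4.12 (cv2) and the standard library are available. Lean on these libraries where they do the work, as an engineer would, in place of code of your own. Each camera call takes 0.05 s, during which the arm holds its last target.

### The job

With the fingertips only, gently push the black-lidded jar along its guide on the clamping board until it sits fully home against the white end stop; do not pick it up or tip it. Then push the yellow clamp lever over and down past its dead point until it snaps into lock and its plunger holds the jar down, without pushing on the dark hold-down arm. Leave the vials and the stopper beside the board where they stand.

Things in the scene. Friction and masses are not known exactly. Their poses are not given: they have to be found in the camera images.
- clamp_board: Fixed aluminium board 270 x 100 mm, top 16 mm above the worktop. Origin on the worktop; spans x -170..100, y -50..50 mm of its frame, z up. +x is the way the jar slides: between two white guide rails (10 mm above the board, 63 mm apart, x -148..-27 mm) up to a white end stop (22 mm above the board, face at x -31 mm), towards the steel toggle clamp (cheeks x 5..55 mm, 84 mm high).
- nest (a point): Point on the board's top where the jar's centre is when it is fully home against the end stop; at (-60, 0, 16) mm in the board's frame. Same axes as the board.
- jar: Loose round jar, white with a black lid, 60 mm across the lid (body 58), 41 mm high, about 0.12 kg (varies). Origin: centre of its underside. It stands upright on the board between the guide rails, 35 to 65 mm short of the nest, on its -x side.
- clamp_lever (a joint): Lever of the clamp (yellow grip), rad. 0 = open: it rises from its pivot towards the board's +x, 1.10 rad above level. Grows as it swings over to +x and down; 1.0 = locked at its stop, 0.10 rad above level. A spring resists (2 to 6 N at the grip) up to the dead point at about 0.6, then throws it into lock; left short of it, it springs back. It also lowers the hold-down arm onto the jar.
- lever_pivot (a point): The lever's hinge line (along the board's y), at (42, 0, 70) mm in the board's frame. Same axes as the board.
- lever_grip (a point): Point on the centre line of the yellow lever grip, 115 mm from the pivot; the grip is a round bar 18 mm in diameter, from 49 to 137 mm from the pivot. Moves with the lever; its x axis points along the lever away from the pivot.
- hold_arm: Dark steel hold-down arm, 14 mm wide, 91 mm long, rubber-tipped sprung plunger near its end. Origin at its hinge, (20, 0, 81) mm in the board's frame. Open, it is raised 66 degrees, leaning towards the board's -x, end (with plunger rod) about 170 mm above the worktop; locked, it is level and the plunger presses the jar's lid with about 3 N.
- vial_white: Loose vial with white cap, 22 mm across, 45 mm high, beside the board. Origin: centre of its underside. Bystander.
- vial_blue: Loose vial with blue cap, 22 mm across, 45 mm high, beside the board. Origin: centre of its underside. Bystander.
- stopper: Loose dark rubber stopper, 42 mm across, 28 mm high, beside the board. Origin: centre of its underside. Bystander.

How it is judged (in metres and radians):
On the way, in this order (a step that is already met when the one before it is completed fails the run):
1. the jar is pushed home against the end stop (within 5 mm) while the clamp is still open (horizontal distance between jar and nest below 0.005 m and value of joint clamp_lever below 0.4 rad), for 0.2 s.
2. the lever has snapped into lock and the plunger presses on the jar (horizontal distance between jar and nest below 0.005 m and value of joint clamp_lever above 0.93 rad and contact force between hold_arm and jar above 1 N), for 0.2 s.
At the end, for the whole second after the job is handed in: The jar stands upright (within 0.08 rad) and still at the end stop, its centre within 5 mm of the nest point; the lever is locked (over 0.93 rad) by itself and the plunger presses on the jar with more than 1 N; vials and stopper within 15 mm of where they stood (all of step 2 and angle between jar's own z axis and vertical below 0.08 rad and linear speed of jar below 0.01 m/s and distance of each of vial_white, vial_blue, stopper from where it was at the start of the episode below 0.015 m); the robot touches nothing.
It fails at once if the jar is lifted off the board (underside more than 8 mm above its top) (z of jar in the frame of nest above 0.008 m).
It fails at once if the jar is tipped by more than 0.3 rad (angle between jar's own z axis and vertical above 0.3 rad).
It fails at once if the jar is pushed or squeezed with more than 40 N (contact force between the fingers and jar above 40 N).
It fails at once if the hold-down arm is pushed by the robot with more than 10 N (contact force between any of the fingers, the arm and hold_arm above 10 N).
It fails at once if a vial or the stopper beside the board is shifted by more than 15 mm (distance of any of vial_white, vial_blue, stopper from where it was at the start of the episode above 0.015 m).
It also fails if it takes over 48 s, if anything falls off the work surface, if the arm or the gripper's body presses on something with over 40 N, if the wrist force passes 120 N, or if a joint passes its speed limit or range.

## Working session

There is one attempt and no reset: what is moved stays moved. The work goes in short steps, Python scripts to look and compute and a tool call to move; the robot and the scene stay as the last step left them, time stands still between calls to the robot, and variables do not carry over. Pictures are saved under pics/ and viewed, and the job is handed in when it is done.

Besides the shell and the picture viewer there is one more tool, called after "Request:" in YAML: its name, and indented under it one key for each argument. drive_tool: Moves the arm, as the interface text tells. Shifts and turns lie within -1 to 1; 1 stands for 0.15 m of shift or 60 degrees of turn. Its arguments: {"type":"object","properties":{"moves":{"type":"array"},"fingers":{"type":"number"}},"required":["moves"]}

```bash
mkdir -p pics; cat > h.py <<'E'
import numpy as np, cv2
from plant import sensors, vision, ticket, ctrl
def snap(n,f):
    s=vision.snapshot(n); cv2.imwrite('pics/'+f,s['pixels'][:,:,::-1]); np.savez('pics/'+f+'.npz',**{k:np.array(v) for k,v in s.items()}); return s
def load(f): return dict(np.load('pics/'+f+'.npz'))
def ray(s,u,v):
    R=np.array(s['R']);t=np.array(s['t']);d=R.T@np.array([(u-s['cx'])/s['fx'],(v-s['cy'])/s['fy'],1]);return -R.T@t,d
def onz(s,u,v,z):
    c,d=ray(s,u,v);return c+d*(z-c[2])/d[2]
def proj(s,X):
    p=np.array(s['R'])@np.array(X)+np.array(s['t']);return np.array([s['fx']*p[0]/p[2]+s['cx'],s['fy']*p[1]/p[2]+s['cy']])
E
python3 - <<'E'
from h import *
for n in ['scene','top','wrist']: s=snap(n,n+'0.png'); print(n,s['fx'],-np.array(s['R']).T@s['t'])
o=sensors.get_obs();print(o)
E
```

```text
scene 428.9411055423078 [ 0.11917289 -0.61443466  0.54722032]
top 495.4514879125014 [ 0.46077474 -0.00868959  0.97628364]
wrist 279.0189187211865 [0.22685636 0.63993294 0.38431399]
{'clock': 0.15, 'joint_pos': array([ 9.28237196e+01,  2.05825479e+01,  6.45885057e-01, -1.31414111e-02,
       -7.01339563e+01, -1.65065627e+01]), 'qvel': array([-0.01333348, -0.10441225,  0.20420238,  0.07406468,  0.05113363,
        0.04075235]), 'tau': array([ 1.95380076e-04, -5.83275712e+01,  2.93287253e+01,  7.00104699e+00,
        8.75442987e-03, -1.11000968e-04]), 'tool_pos': array([0.15962062, 0.65549127, 0.22583694]), 'orientation': array([-1.79991780e+02, -7.12192499e-02, -1.03687322e+02]), 'force': array([0.05586431, 0.0892894 , 0.42629891]), 'moment': array([ 0.01783204, -0.01711594, -0.04107296]), 'opening': 0.08814740783438}
```

View pics/scene0.png

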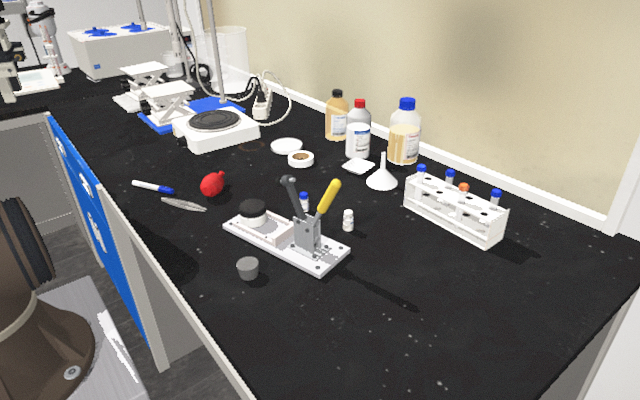

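View pics/top0.png

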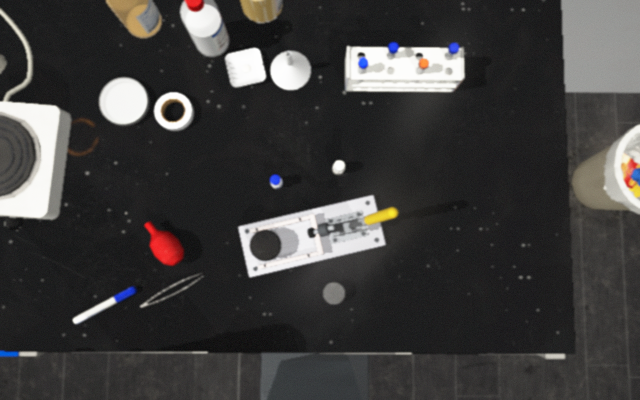

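The top view shows the board with corners near (238,227), (375,195), (385,243) and (249,277). The jar lid is at (266,245), the yellow grip end at (395,213), the vials at (276,181) and (339,167), and the stopper at (333,293). Next I'll measure these.

```bash
python3 - <<'E'
from h import *
s=load('top0.png'); im=s['pixels']
g=cv2.cvtColor(im,cv2.COLOR_RGB2GRAY)
m=(g>150).astype(np.uint8); m[:190]=0;m[285:]=0;m[:,:225]=0;m[:,395:]=0
m=cv2.morphologyEx(m,cv2.MORPH_CLOSE,np.ones((5,5)))
c=max(cv2.findContours(m,0,2)[0],key=cv2.contourArea)
h=cv2.convexHull(c); q=cv2.approxPolyDP(h,6,True)[:,0]; print(q, cv2.minAreaRect(c))
P=np.array([onz(s,*p,0.016) for p in q]);print(P.round(4)); 
print([np.linalg.norm(P[i]-P[(i+1)%len(P)]).round(4) for i in range(len(P))])
b=cv2.boxPoints(cv2.minAreaRect(c));Pb=np.array([onz(s,*p,0.016) for p in b]);print(Pb.round(4),Pb.mean(0));
print([np.linalg.norm(Pb[i]-Pb[(i+1)%4]).round(4) for i in range(4)])
big=cv2.resize(im[180:310,225:415][:,:,::-1],None,fx=4,fy=4,interpolation=cv2.INTER_CUBIC);cv2.imwrite('pics/topz.png',big)
s2=load('scene0.png')['pixels']
cv2.imwrite('pics/scz.png',cv2.resize(s2[165:285,215:365][:,:,::-1],None,fx=5,fy=5,interpolation=cv2.INTER_CUBIC))
E
```

```text
[[394 209]
 [382 245]
 [249 276]
 [239 226]
 [371 195]] ((319.2089538574219, 233.66912841796875), (51.99129104614258, 156.93466186523438), 76.63978576660156)
[[ 0.5471 -0.1564  0.016 ]
 [ 0.477  -0.1327  0.016 ]
 [ 0.4157  0.123   0.016 ]
 [ 0.5115  0.1444  0.016 ]
 [ 0.5742 -0.1116  0.016 ]]
[np.float64(0.074), np.float64(0.263), np.float64(0.0982), np.float64(0.2635), np.float64(0.0523)]
[[ 0.5105  0.1485  0.016 ]
 [ 0.5839 -0.1479  0.016 ]
 [ 0.4854 -0.1707  0.016 ]
 [ 0.4136  0.1232  0.016 ]] [ 0.49833873 -0.01171985  0.016     ]
[np.float64(0.3053), np.float64(0.1011), np.float64(0.3025), np.float64(0.1002)]
```

View pics/topz.png

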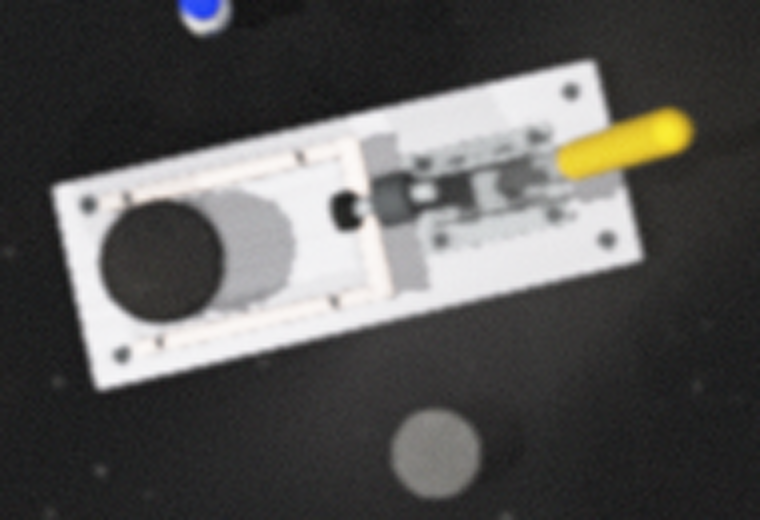

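View pics/scz.png

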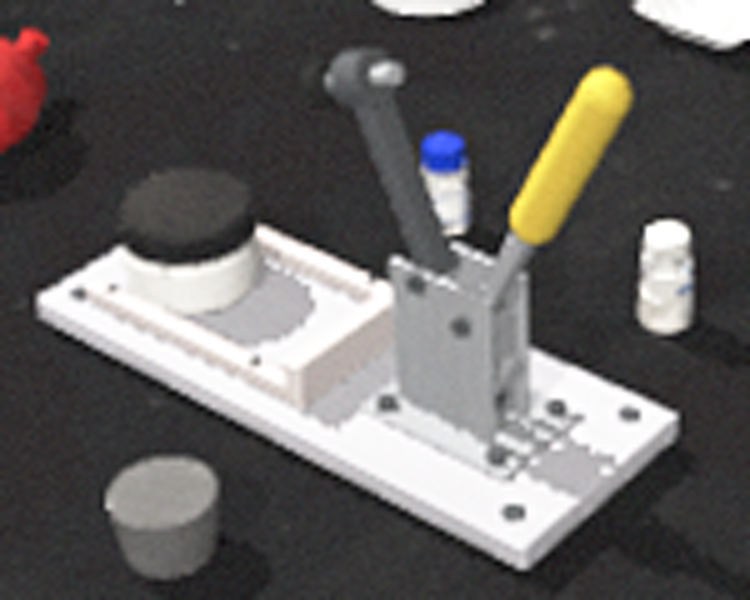

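```bash
cat >> h.py <<'E'
def board():
    return np.load('board.npy')
def B2W(p):
    x,y,a=board(); c,s=np.cos(a),np.sin(a); return np.array([x+c*p[0]-s*p[1], y+s*p[0]+c*p[1], p[2]])
def W2B(p):
    x,y,a=board(); c,s=np.cos(a),np.sin(a); d=np.array(p)-[x,y,0]; return np.array([c*d[0]+s*d[1],-s*d[0]+c*d[1],d[2]])
E
python3 - <<'E'
from h import *
s=load('top0.png')
Z=np.array([(52,185),(594,60),(644,262),(98,390)])
px=np.array([225-.375,180-.375])+Z/4
W=np.array([onz(s,*p,.016) for p in px])[:,:2]
L=np.array([(-.17,.05),(.10,.05),(.10,-.05),(-.17,-.05)])
Lm=L.mean(0);Wm=W.mean(0);A=(L-Lm);Bq=W-Wm
a=np.arctan2((A[:,0]*Bq[:,1]-A[:,1]*Bq[:,0]).sum(),(A*Bq).sum())
R=np.array([[np.cos(a),-np.sin(a)],[np.sin(a),np.cos(a)]])
o=Wm-R@Lm; np.save('board.npy',[*o,a]); print(o,np.degrees(a)); print((W-(L@R.T+o)).round(4))
im=s['pixels']; 
def cz(x,y,z): return onz(s,225-.375+x/4,180-.375+y/4,z)
print('jar',W2B(cz(162,261,.057))); print('nest',B2W([-.06,0,.016]))
for n,x,y,z in [('stop',436,453,.028),('blue',203,5,.045)]: 
    w=cz(x,y,z); print(n,w,W2B(w))
w=onz(s,339,165,.045);print('white',w,W2B(w))
s2=load('scene0.png')
for n,p in [('jar',[-.06,0,.057]),('griptip',[.042+.137*np.cos(1.1),0,.07+.137*np.sin(1.1)]),('corner',[.1,-.05,.016]),('armend',[.02-.091*np.cos(1.152),0,.081+.091*np.sin(1.152)])]:
    print(n,B2W(p),proj(s,B2W(p)),proj(s2,B2W(p)))
E
```

```text
[ 0.5024911  -0.03045732] -76.42420709965701
[[ 0.0006  0.0005]
 [ 0.0004  0.0002]
 [-0.0005 -0.0004]
 [-0.0004 -0.0004]]
jar [-0.12242865  0.00113485  0.057     ]
nest [0.48840721 0.0278663  0.016     ]
stop [ 0.38576837 -0.03924472  0.028     ] [-0.01885661 -0.11552421  0.028     ]
blue [0.59615469 0.07289939 0.045     ] [-0.07848316  0.11530773  0.045     ]
white [ 0.62772606 -0.0476091   0.045     ] [0.04606915 0.11770987 0.045     ]
jar [0.48840721 0.0278663  0.057     ] [298.19771395 237.79537032] [272.26573845 215.28916498]
griptip [ 0.52693666 -0.13169027  0.19209541] [395.51327548 211.74286646] [336.68783825 181.03857592]
corner [ 0.47736123 -0.13939992  0.016     ] [385.43962921 244.84479384] [318.6663819  275.18753246]
armend [ 0.49849922 -0.01392631  0.1641357 ] [321.20001492 229.84403882] [284.47262012 175.38424307]
```

```bash
cat >> h.py <<'E'
from scipy.spatial.transform import Rotation as Ro
def plan(targets):
    "targets: list of (bx,by,z,tiltdeg) in board frame, m"
    o=sensors.get_obs(); p=np.array(o['tool_pos']); R0=Ro.from_euler('xyz',o['orientation'],degrees=True)
    a=board()[2]; Bz=Ro.from_euler('z',a).as_matrix()
    print('now board',W2B(p).round(4),'t',o['clock'],'F',np.array(o['force']).round(1),'op',round(o['opening'],4))
    zb=Bz.T@R0.as_matrix(); print('tool z in board',zb[:,2].round(3),'tool x',zb[:,0].round(3))
    for x,y,z,t in targets:
        t=np.radians(t);c,s=np.cos(t),np.sin(t)
        T=Bz@np.array([[0,-c,s],[-1,0,0],[0,-s,-c]])
        d=R0.inv().apply(B2W([x,y,z])-p)/.15
        r=np.degrees((R0.inv()*Ro.from_matrix(T)).as_rotvec())/60
        print((x,y,z),'->',d.round(3),r.round(3))
E
python3 - <<'E'
from h import *
plan([(-.2,0,.15,25),(-.2,0,.2,0),(-.2,0,.05,25)])
E
```

```text
now board [-0.7473 -0.1723  0.2258] t 0.15 F [0.1 0.1 0.4] op 0.0881
tool z in board [ 0.001 -0.    -1.   ] tool x [ 0.889 -0.458  0.001]
(-0.2, 0, 0.15) -> [ 2.716 -2.692  0.509] [0.373 0.227 1.028]
(-0.2, 0, 0.2) -> [ 2.717 -2.692  0.176] [-1.000e-03 -1.000e-03  1.046e+00]
(-0.2, 0, 0.05) -> [ 2.716 -2.692  1.176] [0.373 0.227 1.028]
```

Request:
drive_tool:
  moves:
    - [0.2, -0.2, 0, 0, 0, 0.1]
    - [0.4, -0.4, 0, 0, 0, 0.2]
    - [0.6, -0.6, 0, 0, 0, 0.3]
    - [0.8, -0.8, 0, 0, 0, 0.4]
    - [1, -1, 0, 0, 0, 0.5]
    - [1, -1, 0, 0, 0, 0.5]
    - [1, -1, 0, 0, 0, 0.5]
  fingers: -1

```text
clock: 0.85
tool_pos: [0.2704, 0.4736, 0.2265]
orientation: [-180.0, -0.0, -133.7]
force: [-0.2, 0.7, -0.1]
opening: 0.0369
```

```bash
python3 - <<'E'
from h import *
plan([(-.2,0,.2,0)])
E
```

```text
now board [-0.5445 -0.1073  0.2265] t 0.85 F [-0.2  0.7 -0.1] op 0.0369
tool z in board [ 0. -0. -1.] tool x [ 0.54  -0.842  0.   ]
(-0.2, 0, 0.2) -> [ 0.638 -2.319  0.177] [-0.    -0.     0.545]
```

Request:
drive_tool:
  moves:
    - [0.1, -0.25, 0, 0, 0, 0.1]
    - [0.15, -0.5, 0, 0, 0, 0.2]
    - [0.2, -0.75, 0, 0, 0, 0.35]
    - [0.28, -1, 0, 0, 0, 0.45]
    - [0.28, -1, 0, 0, 0, 0.545]
    - [0.28, -1, 0, 0, 0, 0.545]

```text
clock: 1.45
tool_pos: [0.35, 0.3397, 0.2265]
orientation: [-180.0, -0.0, -166.5]
force: [0.1, 0.7, 0.8]
opening: 0.0001
```

```bash
python3 - <<'E'
from h import *
plan([(-.2,0,.2,0),(-.2,0,.15,25)])
E
```

```text
now board [-0.3957 -0.0613  0.2265] t 1.45 F [0.1 0.7 0.8] op 0.0001
tool z in board [ 0. -0. -1.] tool x [-0.002 -1.     0.   ]
(-0.2, 0, 0.2) -> [-0.411 -1.304  0.177] [-0.    -0.    -0.002]
(-0.2, 0, 0.15) -> [-0.411 -1.303  0.51 ] [ 0.416 -0.    -0.002]
```

Request:
drive_tool:
  moves:
    - [-0.1, -0.25, 0.1, 0.1, 0, 0]
    - [-0.2, -0.5, 0.2, 0.2, 0, 0]
    - [-0.3, -0.75, 0.3, 0.3, 0, 0]
    - [-0.41, -1, 0.4, 0.416, 0, 0]
    - [-0.41, -1, 0.51, 0.416, 0, 0]
    - [-0.41, -1, 0.51, 0.416, 0, 0]
    - [-0.41, -1, 0.51, 0.416, 0, 0]

```text
clock: 2.15
tool_pos: [0.4447, 0.2095, 0.1501]
orientation: [-155.0, -0.1, -166.4]
force: [1.0, 1.0, 0.5]
opening: 0.0004
```

```bash
python3 - <<'E'
from h import *
plan([(-.19,0,.05,25),(-.19,0,.029,25),(-.17,0,.029,25)])
E
```

```text
now board [-2.468e-01  2.000e-04  1.501e-01] t 2.15 F [1.  1.  0.5] op 0.0004
tool z in board [ 0.422 -0.    -0.906] tool x [ 0.001 -1.     0.001]
(-0.19, 0, 0.05) -> [ 0.001 -0.061  0.765] [ 0.    -0.     0.001]
(-0.19, 0, 0.029) -> [ 0.001 -0.002  0.892] [ 0.    -0.     0.001]
(-0.17, 0, 0.029) -> [ 0.001 -0.123  0.948] [ 0.    -0.     0.001]
```

Request:
drive_tool:
  moves:
    - [0, -0.05, 0.25, 0, 0, 0]
    - [0, -0.05, 0.5, 0, 0, 0]
    - [0, -0.05, 0.7, 0, 0, 0]
    - [0, 0, 0.8, 0, 0, 0]
    - [0, 0, 0.89, 0, 0, 0]
    - [0, 0, 0.89, 0, 0, 0]
    - [0, 0, 0.89, 0, 0, 0]

```text
clock: 2.85
tool_pos: [0.4585, 0.156, 0.0302]
orientation: [-155.1, 0.0, -166.3]
force: [0.4, -0.0, -0.2]
opening: 0.0004
```

```bash
python3 - <<'E'
from h import *
snap('scene','scene1.png');snap('wrist','wrist1.png')
plan([(-.165,0,.029,25),(-.15,0,.029,25),(-.1,0,.029,25)])
s2=load('scene1.png')['pixels']
a=cv2.resize(s2[145:285,180:380][:,:,::-1],None,fx=3,fy=3,interpolation=cv2.INTER_CUBIC);cv2.imwrite('pics/scz1.png',a)
E
```

```text
now board [-0.1917  0.0011  0.0303] t 2.95 F [-0.3 -0.9  0. ] op 0.0007
tool z in board [ 0.421  0.002 -0.907] tool x [ 0.002 -1.    -0.001]
(-0.165, 0, 0.029) -> [ 0.008 -0.158  0.083] [0.002 0.002 0.002]
(-0.15, 0, 0.029) -> [ 0.008 -0.248  0.125] [0.002 0.002 0.002]
(-0.1, 0, 0.029) -> [ 0.009 -0.551  0.265] [0.002 0.002 0.002]
```

View pics/scz1.png

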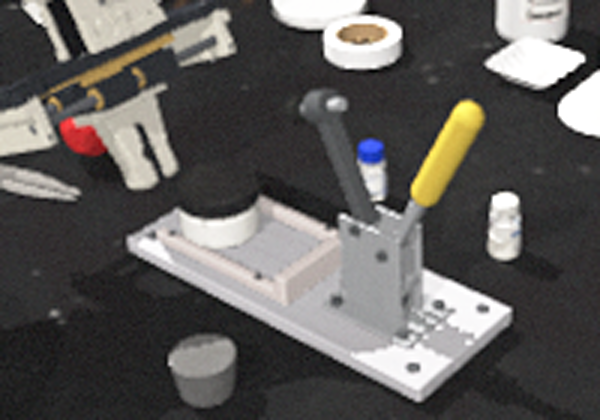

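View pics/wrist1.png

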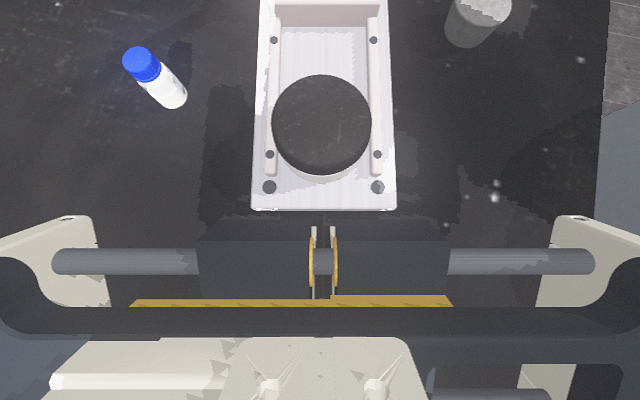

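The scene view shows the closed fingertips behind the jar at (145,180), with the jar at (218,205). In the wrist view the fingers at column 322 line up with the jar's centre at (321,125). Now a slow push.

Request:
drive_tool:
  moves:
    - [0.008, -0.06, 0.03, 0, 0, 0]
    - [0.008, -0.11, 0.06, 0, 0, 0]
    - [0.008, -0.158, 0.083, 0, 0, 0]
    - [0.008, -0.188, 0.097, 0, 0, 0]
    - [0.008, -0.218, 0.111, 0, 0, 0]
    - [0.008, -0.248, 0.125, 0, 0, 0]
    - [0.008, -0.278, 0.139, 0, 0, 0]
    - [0.008, -0.308, 0.153, 0, 0, 0]

```text
clock: 3.75
tool_pos: [0.4698, 0.1055, 0.0289]
orientation: [-155.1, 0.1, -166.3]
force: [-1.4, 0.6, 0.7]
opening: 0.0003
```

```bash
python3 - <<'E'
from h import *
snap('wrist','wrist2.png')
plan([(-.12,0,.029,25),(-.11,0,.029,25),(-.105,0,.029,25),(-.1,0,.029,25)])
E
```

```text
now board [-0.1391 -0.0003  0.0289] t 3.8 F [-0.4 -1.3  0.2] op 0.0006
tool z in board [ 0.421  0.001 -0.907] tool x [ 0.002 -1.    -0.001]
(-0.12, 0, 0.029) -> [-0.002 -0.116  0.053] [0.002 0.001 0.001]
(-0.11, 0, 0.029) -> [-0.001 -0.177  0.081] [0.002 0.001 0.001]
(-0.105, 0, 0.029) -> [-0.001 -0.207  0.095] [0.002 0.001 0.001]
(-0.1, 0, 0.029) -> [-0.001 -0.237  0.109] [0.002 0.001 0.001]
```

View pics/wrist2.png

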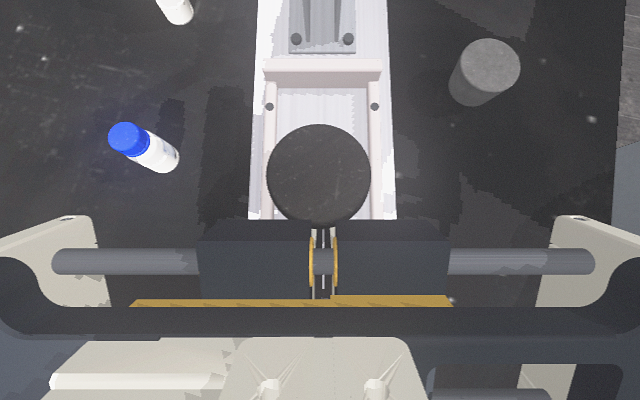

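The lid at (318,175) appears to touch the fingers, and the end stop is at row 70. I'll push on to just short of home.

Request:
drive_tool:
  moves:
    - [0, -0.03, 0.014, 0, 0, 0]
    - [0, -0.06, 0.028, 0, 0, 0]
    - [0, -0.09, 0.042, 0, 0, 0]
    - [0, -0.12, 0.055, 0, 0, 0]
    - [0, -0.15, 0.068, 0, 0, 0]
    - [0, -0.18, 0.082, 0, 0, 0]
    - [0, -0.207, 0.095, 0, 0, 0]
    - [0, -0.207, 0.095, 0, 0, 0]

```text
clock: 4.6
tool_pos: [0.4775, 0.0707, 0.029]
orientation: [-155.1, 0.0, -166.4]
force: [0.5, -0.1, 0.4]
opening: 0.0003
```

```bash
cat >> h.py <<'E'
def jar(n):
    s=load(n); im=s['pixels'].astype(int)
    print
    m=((im.max(2)<85)).astype(np.uint8)
    return s
E
python3 - <<'E'
from h import *
s=snap('wrist','wrist3.png')
plan([(-.1,0,.029,25),(-.095,0,.029,25)])
for X in (-.089,-.031): print(X,proj(s,B2W([X,0,.057])),proj(s,B2W([X+.058,0,.057])))
E
```

```text
now board [-0.1045 -0.0004  0.029 ] t 4.65 F [-0.6  0.2 -0.3] op 0.0003
tool z in board [ 0.421  0.001 -0.907] tool x [ 0.001 -1.    -0.   ]
(-0.1, 0, 0.029) -> [-0.003 -0.027  0.013] [0.002 0.001 0.001]
(-0.095, 0, 0.029) -> [-0.003 -0.058  0.027] [0.002 0.001 0.001]
-0.089 [322.14952638 208.36605747] [322.23148371 105.68683864]
-0.031 [322.23148371 105.68683864] [322.30355285  15.39589696]
```

View pics/wrist3.png

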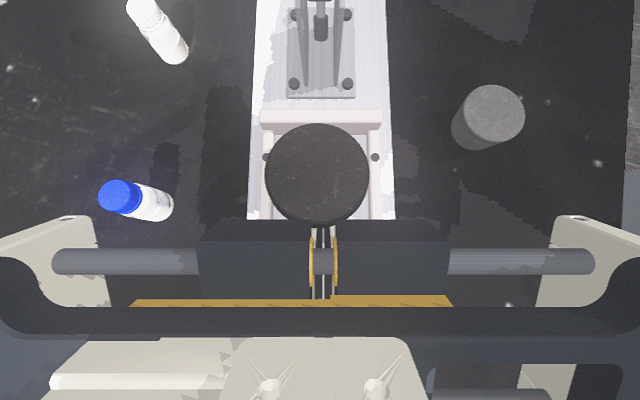

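The lid spans rows 123–222. Its front edge should reach about row 105 when home, so roughly 8 mm remain. I'll do that in small steps and watch the force.

Request:
drive_tool:
  moves:
    - [-0.003, -0.013, 0.006, 0, 0, 0]
    - [-0.003, -0.026, 0.012, 0, 0, 0]
    - [-0.003, -0.032, 0.015, 0, 0, 0]
    - [-0.003, -0.038, 0.018, 0, 0, 0]
    - [-0.003, -0.038, 0.018, 0, 0, 0]

```text
clock: 5.15
tool_pos: [0.4795, 0.065, 0.029]
orientation: [-155.1, 0.0, -166.3]
force: [-0.1, 0.5, 0.1]
opening: 0.0004
```

Request:
drive_tool:
  moves:
    - [0, -0.006, 0.003, 0, 0, 0]
    - [0, -0.012, 0.006, 0, 0, 0]
    - [0, -0.012, 0.006, 0, 0, 0]

```text
clock: 5.45
tool_pos: [0.48, 0.0629, 0.0289]
orientation: [-155.1, 0.0, -166.4]
force: [0.2, -0.1, -0.4]
opening: 0.0005
```

```bash

python3 - <<'E'
from h import *
s=snap('wrist','wrist4.png')
plan([(-.095,0,.029,25)])
for X in (-.089,-.031): print(X,proj(s,B2W([X,0,.057])))
im=s['pixels'];print(im[60:150:3,320].sum(1)//3)
E
```

```text
now board [-0.0961  0.0001  0.0289] t 5.5 F [-0.9 -0.3  0.6] op 0.0002
tool z in board [ 0.421  0.001 -0.907] tool x [ 0.001 -1.    -0.   ]
(-0.095, 0, 0.029) -> [ 0.    -0.007  0.003] [0.001 0.001 0.001]
-0.089 [323.31060496 223.94279448]
-0.031 [323.33116686 119.27601855]
[183 181 181 179 184 182 181 181 182 181 180 180 180 178 205 206 140 234
 232 232 230 250  96  95  90  91  91  84  87  89]
```

View pics/wrist4.png

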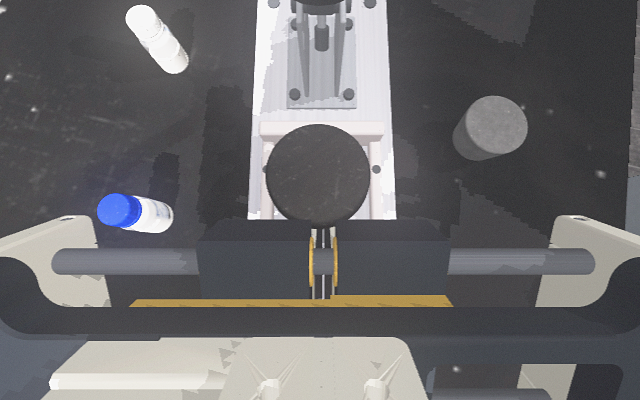

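The lid front is at row 125, and home is about row 118, so about 3–4 mm remain.

Request:
drive_tool:
  moves:
    - [0, -0.006, 0.003, 0, 0, 0]
    - [0, -0.012, 0.006, 0, 0, 0]
    - [0, -0.012, 0.006, 0, 0, 0]

```text
clock: 5.8
tool_pos: [0.481, 0.0619, 0.029]
orientation: [-155.2, 0.1, -166.3]
force: [-1.1, 3.7, 1.0]
opening: 0.0003
```

Request:
drive_tool:
  moves:
    - [0, -0.006, 0.003, 0, 0, 0]
    - [0, -0.012, 0.006, 0, 0, 0]
    - [0, -0.012, 0.006, 0, 0, 0]

```text
clock: 6.1
tool_pos: [0.4826, 0.0619, 0.029]
orientation: [-155.3, 0.2, -166.2]
force: [-2.2, 8.0, 1.5]
opening: 0.0005
```

```bash

python3 - <<'E'
from h import *
s=snap('wrist','wrist5.png')
plan([(-.1,0,.029,25)])
for X in (-.09,-.03): print(X,proj(s,B2W([X,0,.057])))
m=(s['pixels'].max(2)<125).astype(np.uint8); m[:100]=0;m[218:]=0;m[:,:250]=0;m[:,390:]=0
c=max(cv2.findContours(m,0,2)[0],key=cv2.contourArea)
print(cv2.boundingRect(c))
(u,v),r=cv2.minEnclosingCircle(c);print(u,v,r,W2B(onz(s,u,v,.057)))
t=snap('top','top5.png')
cv2.imwrite('pics/t5.png',cv2.resize(t['pixels'][180:310,225:415][:,:,::-1],None,fx=4,fy=4,interpolation=cv2.INTER_CUBIC))
cv2.imwrite('pics/w5.png',cv2.resize(s['pixels'][90:240,220:420][:,:,::-1],None,fx=3,fy=3,interpolation=cv2.INTER_CUBIC))
E
```

```text
now board [-0.0945  0.0024  0.029 ] t 6.15 F [-1.8  7.4  1.5] op 0.0006
tool z in board [ 0.418  0.005 -0.909] tool x [ 0.004 -1.    -0.004]
(-0.1, 0, 0.029) -> [ 0.016  0.033 -0.015] [0.005 0.005 0.002]
-0.09 [327.55836421 229.23452137]
-0.03 [327.56615458 120.36958196]
(267, 125, 106, 93)
319.3377380371094 176.7157440185547 52.90353012084961 [-0.06207753  0.00439526  0.057     ]
```

View pics/t5.png

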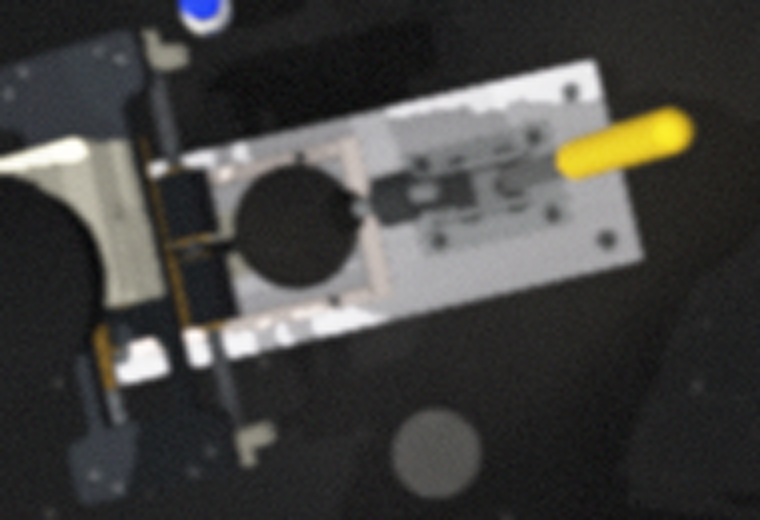

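View pics/w5.png

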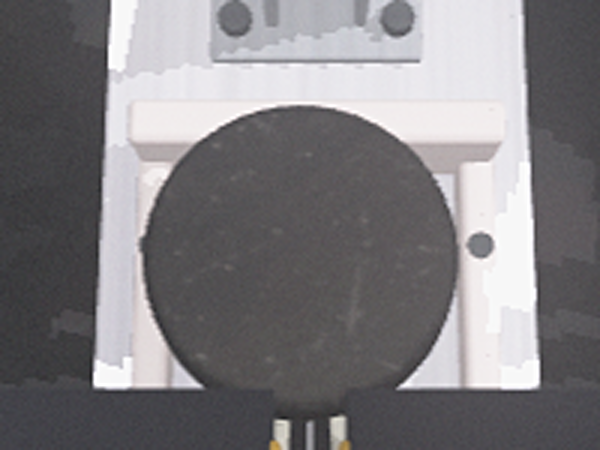

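```bash

python3 - <<'E'
from h import *
s=load('top5.png')
for x,y in [(296,227),(296,225),(296,229)]: print(W2B(onz(s,224.625+x/4,179.625+y/4,.057)))
# rails' inner edges and end stop ends in top0 zoom
s=load('top0.png')
for n,x,y,z in [('railTopEnd',300,157,.026),('screw-',335,300,.026),('stopTop',350,137,.038),('stopBot',388,295,.038)]: print(n,W2B(onz(s,224.625+x/4,179.625+y/4,z)))
s=load('wrist5.png')
for n,x,y in [('stopL',130,102),('stopR',503,102),]: print(n,W2B(onz(s,220-.33+x/3,90-.33+y/3,.038)))
for n,x,y in [('railLo',132,380),('railRo',503,380)]: print(n,W2B(onz(s,220-.33+x/3,90-.33+y/3,.026)))
E
```

```text
[-0.05864381  0.00238149  0.057     ]
[-0.05843752  0.00328336  0.057     ]
[-0.05885006  0.00147978  0.057     ]
railTopEnd [-0.05021943  0.03595593  0.026     ]
screw- [-0.04921762 -0.03448019  0.026     ]
stopTop [-0.02473861  0.03894985  0.038     ]
stopBot [-0.0241359  -0.03788346  0.038     ]
stopL [-0.02329243  0.04017086  0.038     ]
stopR [-0.0232351  -0.03753808  0.038     ]
railLo [-0.08021658  0.04011282  0.026     ]
railRo [-0.0800262  -0.03816137  0.026     ]
```

The jar is home. The top view puts its centre at board x ≈ -0.059 and y ≈ 0.002, and the end-stop reaction was 8 N. I'll back off and lift away.

Request:
drive_tool:
  moves:
    - [0.01, 0.04, -0.02, 0, 0, 0]
    - [0.016, 0.12, -0.06, 0, 0, 0]
    - [0.016, 0.25, -0.12, 0, 0, 0]
    - [0.016, 0.33, -0.25, 0, 0, 0]
    - [0.016, 0.33, -0.5, 0, 0, 0]
    - [0.016, 0.33, -0.75, 0, 0, 0]
    - [0.016, 0.33, -1, 0, 0, 0]
    - [0.016, 0.33, -1, 0, 0, 0]

```text
clock: 7.0
tool_pos: [0.4553, 0.1691, 0.1483]
orientation: [-155.5, 0.5, -166.1]
force: [-0.5, -0.2, 0.5]
opening: 0.0004
```

```bash

python3 - <<'E'
from h import *
s=snap('wrist','wrist6.png')
t=snap('top','top6.png')
cv2.imwrite('pics/t6.png',cv2.resize(t['pixels'][180:310,225:415][:,:,::-1],None,fx=4,fy=4,interpolation=cv2.INTER_CUBIC))
plan([(-.15,.001,.27,25),(.05,.001,.27,25),(.07,0.001,.20,25)])
E
```

```text
now board [-0.2024 -0.0013  0.1449] t 7.1 F [-0.5 -0.  -0.2] op 0.0006
tool z in board [ 0.417  0.006 -0.909] tool x [ 0.004 -1.    -0.004]
(-0.15, 0.001, 0.27) -> [-0.018 -0.665 -0.612] [0.006 0.005 0.002]
(0.05, 0.001, 0.27) -> [-0.013 -1.877 -0.056] [0.006 0.005 0.002]
(0.07, 0.001, 0.2) -> [-0.01  -1.804  0.423] [0.006 0.005 0.002]
```

View pics/wrist6.png

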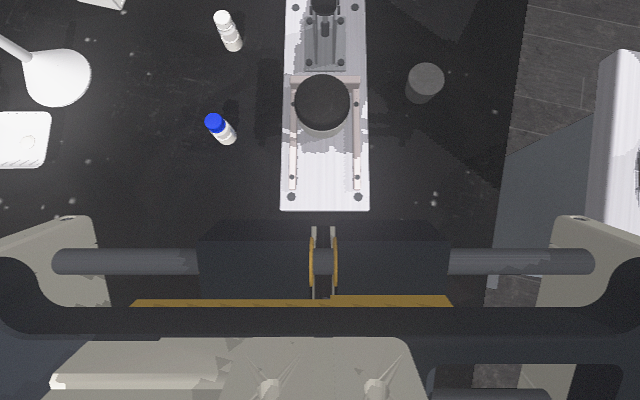

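View pics/t6.png

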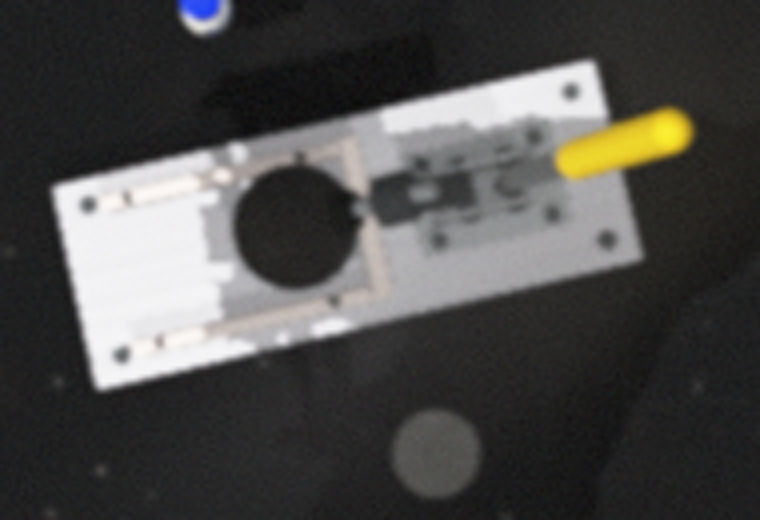

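With the tool away, the top view shows the jar still against the stop at zoomed (297,227), and the bystanders have not moved. Next I'll go over the hold-down arm to the lever.

Request:
drive_tool:
  moves:
    - [-0.018, -0.15, -0.25, 0, 0, 0]
    - [-0.018, -0.35, -0.45, 0, 0, 0]
    - [-0.018, -0.55, -0.55, 0, 0, 0]
    - [-0.018, -0.75, -0.6, 0.005, 0.005, 0]
    - [-0.018, -0.95, -0.5, 0.005, 0.005, 0]
    - [-0.018, -1, -0.47, 0.005, 0.005, 0]
    - [-0.018, -1, -0.47, 0.005, 0.005, 0]

```text
clock: 7.8
tool_pos: [0.4804, 0.0605, 0.2702]
orientation: [-155.0, -0.2, -166.5]
force: [0.3, 0.1, -0.0]
opening: 0.0003
```

```bash

python3 - <<'E'
from h import *
plan([(.05,.001,.27,25),(.06,0.001,.24,25),(.07,0.001,.20,25)])
E
```

```text
now board [-9.360e-02 -2.000e-04  2.702e-01] t 7.8 F [ 0.3  0.1 -0. ] op 0.0003
tool z in board [ 0.423 -0.003 -0.906] tool x [-0.001 -1.     0.003]
(0.05, 0.001, 0.27) -> [-0.009 -0.867  0.406] [-0.    -0.003  0.   ]
(0.06, 0.001, 0.24) -> [-0.01  -0.843  0.616] [-0.    -0.003  0.   ]
(0.07, 0.001, 0.2) -> [-0.01  -0.791  0.885] [-0.    -0.003  0.   ]
```

Request:
drive_tool:
  moves:
    - [-0.01, -0.25, 0.12, 0, 0, 0]
    - [-0.01, -0.5, 0.24, 0, 0, 0]
    - [-0.01, -0.72, 0.34, 0, 0, 0]
    - [-0.01, -0.867, 0.41, 0, 0, 0]
    - [-0.01, -0.85, 0.55, 0, 0, 0]
    - [-0.01, -0.8, 0.75, 0, 0, 0]
    - [-0.01, -0.76, 0.82, 0, 0, 0]
    - [-0.01, -0.76, 0.82, 0, 0, 0]

```text
clock: 8.6
tool_pos: [0.5167, -0.0904, 0.205]
orientation: [-154.9, -0.4, -166.5]
force: [0.6, 0.6, 0.2]
opening: 0.0001
```

```bash

python3 - <<'E'
from h import *
s=snap('wrist','wrist7.png');t=snap('scene','scene7.png')
cv2.imwrite('pics/s7.png',cv2.resize(t['pixels'][135:285,200:400][:,:,::-1],None,fx=3,fy=3,interpolation=cv2.INTER_CUBIC))
tg=[]
for d in (.025,.015):
    a=1.1; tg.append((.042+.11*np.cos(a)-d*np.sin(a),.0005,.07+.11*np.sin(a)+d*np.cos(a),25))
for a in np.arange(1.0,-.05,-.1):
    d=.014;tg.append((round(.042+.11*np.cos(a)-d*np.sin(a),4),.0005,round(.07+.11*np.sin(a)+d*np.cos(a),4),25))
plan(tg)
E
```

```text
now board [0.0612 0.0016 0.2074] t 8.7 F [0.3 0.6 0.8] op 0.0005
tool z in board [ 0.424 -0.003 -0.906] tool x [-0.    -1.     0.003]
(np.float64(0.06961538935527761), 0.0005, np.float64(0.17937271264239735)) -> [0.006 0.028 0.193] [-0.001 -0.003  0.001]
(np.float64(0.07852746295589197), 0.0005, np.float64(0.17483675142814156)) -> [ 0.006 -0.013  0.246] [-0.001 -0.003  0.001]
(np.float64(0.0897), 0.0005, np.float64(0.1701)) -> [ 0.006 -0.067  0.306] [-0.001 -0.003  0.001]
(np.float64(0.0994), 0.0005, np.float64(0.1649)) -> [ 0.006 -0.111  0.364] [-0.001 -0.003  0.001]
(np.float64(0.1086), 0.0005, np.float64(0.1587)) -> [ 0.006 -0.149  0.428] [-0.001 -0.003  0.001]
(np.float64(0.1171), 0.0005, np.float64(0.1516)) -> [ 0.006 -0.18   0.495] [-0.001 -0.003  0.001]
(np.float64(0.1249), 0.0005, np.float64(0.1437)) -> [ 0.006 -0.205  0.565] [-0.001 -0.003  0.001]
(np.float64(0.1318), 0.0005, np.float64(0.135)) -> [ 0.005 -0.222  0.637] [-0.001 -0.003  0.001]
(np.float64(0.1379), 0.0005, np.float64(0.1257)) -> [ 0.005 -0.233  0.71 ] [-0.001 -0.003  0.001]
(np.float64(0.1429), 0.0005, np.float64(0.1159)) -> [ 0.005 -0.235  0.783] [-0.001 -0.003  0.001]
(np.float64(0.147), 0.0005, np.float64(0.1056)) -> [ 0.005 -0.231  0.857] [-0.001 -0.003  0.001]
(np.float64(0.1501), 0.0005, np.float64(0.0949)) -> [ 0.004 -0.219  0.93 ] [-0.001 -0.003  0.001]
(np.float64(0.152), 0.0005, np.float64(0.084)) -> [ 0.004 -0.2    1.002] [-0.001 -0.003  0.001]
```

View pics/s7.png

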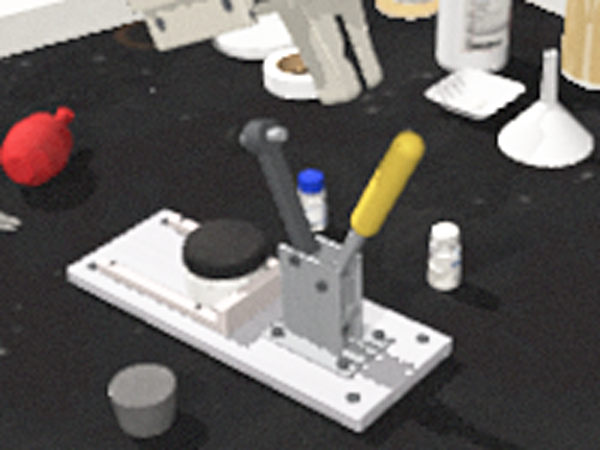

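View pics/wrist7.png

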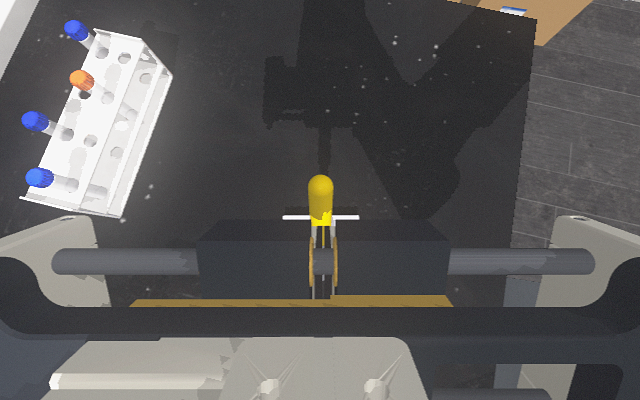

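In the wrist view the yellow grip (column 320) is in line with the closed fingers (column 322). In the scene view the fingertips are between the hold-down arm and the lever, above both. Next I'll follow the lever's arc.

Request:
drive_tool:
  moves:
    - [0.006, 0.028, 0.1, 0, 0, 0]
    - [0.006, 0.028, 0.193, 0, 0, 0]
    - [0.006, -0.013, 0.246, 0, 0, 0]
    - [0.006, -0.04, 0.276, 0, 0, 0]
    - [0.006, -0.067, 0.306, 0, 0, 0]
    - [0.006, -0.09, 0.335, 0, 0, 0]
    - [0.006, -0.111, 0.364, 0, 0, 0]

```text
clock: 9.4
tool_pos: [0.5273, -0.1265, 0.1658]
orientation: [-155.0, -0.1, -166.4]
force: [-1.4, 5.8, 0.4]
opening: 0.0003
```

```bash

python3 - <<'E'
from h import *
s=snap('wrist','wrist8.png');t=snap('scene','scene8.png')
cv2.imwrite('pics/s8.png',cv2.resize(t['pixels'][135:285,200:400][:,:,::-1],None,fx=3,fy=3,interpolation=cv2.INTER_CUBIC))
tg=[]
for a in np.arange(.9,-.05,-.1):
    d=.014;tg.append((round(.042+.11*np.cos(a)-d*np.sin(a),4),.0005,round(.07+.11*np.sin(a)+d*np.cos(a),4),25))
plan(tg)
E
```

```text
now board [0.0994 0.0014 0.1657] t 9.5 F [-0.7  4.3  0.8] op 0.0003
tool z in board [ 0.423 -0.001 -0.906] tool x [ 0.    -1.     0.001]
(np.float64(0.0994), 0.0005, np.float64(0.1649)) -> [0.006 0.003 0.005] [-0.001 -0.001  0.001]
(np.float64(0.1086), 0.0005, np.float64(0.1587)) -> [ 0.006 -0.036  0.068] [-0.001 -0.001  0.001]
(np.float64(0.1171), 0.0005, np.float64(0.1516)) -> [ 0.006 -0.067  0.135] [-0.001 -0.001  0.001]
(np.float64(0.1249), 0.0005, np.float64(0.1437)) -> [ 0.006 -0.092  0.205] [-0.001 -0.001  0.001]
(np.float64(0.1318), 0.0005, np.float64(0.135)) -> [ 0.006 -0.109  0.277] [-0.001 -0.001  0.001]
(np.float64(0.1379), 0.0005, np.float64(0.1257)) -> [ 0.006 -0.119  0.35 ] [-0.001 -0.001  0.001]
(np.float64(0.1429), 0.0005, np.float64(0.1159)) -> [ 0.006 -0.122  0.423] [-0.001 -0.001  0.001]
(np.float64(0.147), 0.0005, np.float64(0.1056)) -> [ 0.006 -0.118  0.497] [-0.001 -0.001  0.001]
(np.float64(0.1501), 0.0005, np.float64(0.0949)) -> [ 0.006 -0.106  0.57 ] [-0.001 -0.001  0.001]
(np.float64(0.152), 0.0005, np.float64(0.084)) -> [ 0.005 -0.087  0.642] [-0.001 -0.001  0.001]
```

View pics/s8.png

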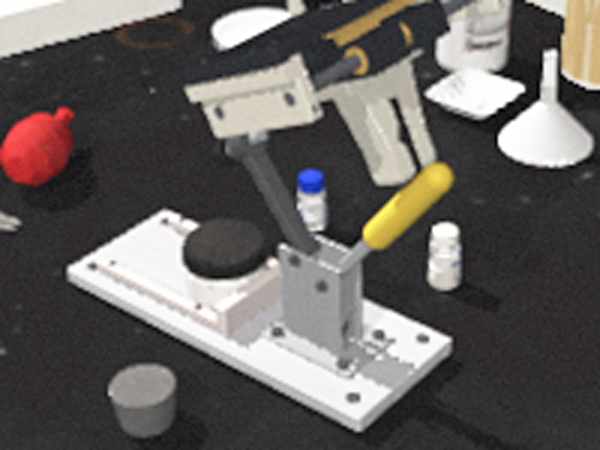

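View pics/wrist8.png

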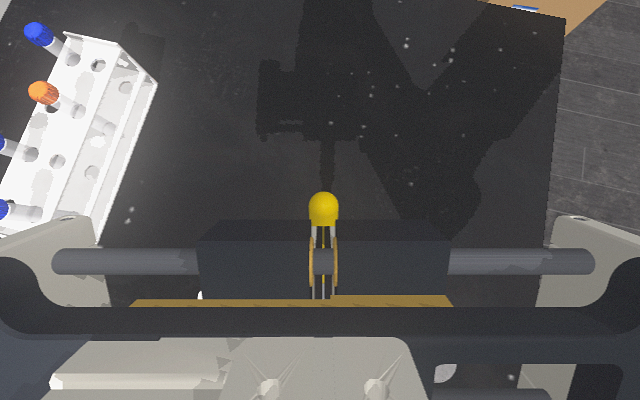

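The lever has begun to turn and pushes back with about 5 N. The hold-down arm is clear of the gripper, so I'll continue through the dead point.

Request:
drive_tool:
  moves:
    - [0.006, -0.018, 0.035, 0, 0, 0]
    - [0.006, -0.036, 0.068, 0, 0, 0]
    - [0.006, -0.052, 0.1, 0, 0, 0]
    - [0.006, -0.067, 0.135, 0, 0, 0]
    - [0.006, -0.08, 0.17, 0, 0, 0]
    - [0.006, -0.092, 0.205, 0, 0, 0]
    - [0.006, -0.1, 0.24, 0, 0, 0]
    - [0.006, -0.109, 0.277, 0, 0, 0]

```text
clock: 10.3
tool_pos: [0.5336, -0.1592, 0.1345]
orientation: [-154.9, -0.1, -166.5]
force: [-0.0, 0.5, -0.6]
opening: 0.0005
```

```bash

python3 - <<'E'
from h import *
t=snap('scene','scene9.png')
cv2.imwrite('pics/s9.png',cv2.resize(t['pixels'][135:285,200:400][:,:,::-1],None,fx=3,fy=3,interpolation=cv2.INTER_CUBIC))
tg=[]
for a in np.arange(.5,-.05,-.1):
    d=.014;tg.append((round(.042+.11*np.cos(a)-d*np.sin(a),4),.0005,round(.07+.11*np.sin(a)+d*np.cos(a),4),25))
plan(tg)
E
```

```text
now board [ 0.1327 -0.0007  0.1337] t 10.35 F [ 0.4  0.  -1.3] op 0.0008
tool z in board [ 0.423 -0.004 -0.906] tool x [-0.001 -1.     0.004]
(np.float64(0.1318), 0.0005, np.float64(0.135)) -> [-0.008  0.001 -0.01 ] [-0.001 -0.004  0.   ]
(np.float64(0.1379), 0.0005, np.float64(0.1257)) -> [-0.008 -0.009  0.063] [-0.001 -0.004  0.   ]
(np.float64(0.1429), 0.0005, np.float64(0.1159)) -> [-0.008 -0.012  0.136] [-0.001 -0.004  0.   ]
(np.float64(0.147), 0.0005, np.float64(0.1056)) -> [-0.009 -0.007  0.21 ] [-0.001 -0.004  0.   ]
(np.float64(0.1501), 0.0005, np.float64(0.0949)) -> [-0.009  0.004  0.283] [-0.001 -0.004  0.   ]
(np.float64(0.152), 0.0005, np.float64(0.084)) -> [-0.009  0.023  0.355] [-0.001 -0.004  0.   ]
```

View pics/s9.png

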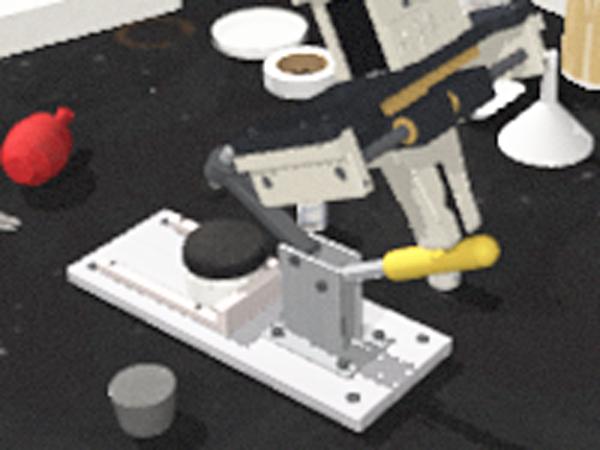

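The lever is past its dead point and no longer pushes back. I'll follow it down to confirm the lock.

Request:
drive_tool:
  moves:
    - [-0.008, -0.009, 0.063, 0, 0, 0]
    - [-0.008, -0.012, 0.136, 0, 0, 0]
    - [-0.008, -0.007, 0.2, 0, 0, 0]
    - [-0.008, -0.004, 0.23, 0, 0, 0]
    - [-0.008, 0, 0.25, 0, 0, 0]
    - [-0.008, 0, 0.25, 0, 0, 0]

```text
clock: 10.95
tool_pos: [0.5374, -0.1751, 0.0992]
orientation: [-154.9, -0.3, -166.5]
force: [-0.8, -0.3, 0.7]
opening: 0.0007
```

```bash

python3 - <<'E'
from h import *
t=snap('scene','scene10.png')
cv2.imwrite('pics/s10.png',cv2.resize(t['pixels'][135:285,200:400][:,:,::-1],None,fx=3,fy=3,interpolation=cv2.INTER_CUBIC))
plan([(.15,.0005,.094,25),(.15,.0005,.25,25)])
for a in (0.1,.3): p=proj(t,B2W([.042+.137*np.cos(a),0,.07+.137*np.sin(a)]));print(a,(p-[200,135])*3)
E
```

```text
now board [0.1487 0.0003 0.0996] t 11.0 F [-0.4 -0.1 -0.2] op 0.0005
tool z in board [ 0.423 -0.004 -0.906] tool x [-0.001 -1.     0.004]
(0.15, 0.0005, 0.094) -> [-0.001  0.008  0.038] [-0.001 -0.004  0.   ]
(0.15, 0.0005, 0.25) -> [ 0.003 -0.433 -0.904] [-0.001 -0.004  0.   ]
0.1 [514.07325075 339.70709027]
0.3 [507.92276501 298.73664093]
```

View pics/s10.png

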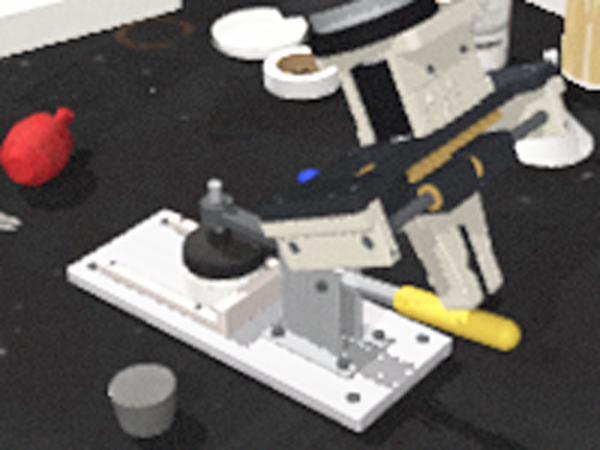

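The lever tip is at about (515,335), and the predicted locked position is (514,340). The plunger is on the lid. I'll press down lightly to confirm the lock, then withdraw.

Request:
drive_tool:
  moves:
    - [0, 0.003, 0.015, 0, 0, 0]
    - [0, 0.006, 0.03, 0, 0, 0]
    - [0, 0.006, 0.03, 0, 0, 0]

```text
clock: 11.3
tool_pos: [0.5379, -0.1759, 0.0951]
orientation: [-154.9, -0.2, -166.5]
force: [-0.1, -0.9, -1.2]
opening: 0.0004
```

Request:
drive_tool:
  moves:
    - [0, 0.003, 0.015, 0, 0, 0]
    - [0, 0.006, 0.03, 0, 0, 0]
    - [0, 0.006, 0.03, 0, 0, 0]

```text
clock: 11.6
tool_pos: [0.5388, -0.1768, 0.0918]
orientation: [-154.9, -0.1, -166.4]
force: [-7.6, 8.0, 15.6]
opening: 0.0002
```

The lever now resists with 16 N upward, so it is solid at its stop. Withdrawing up and away.

Request:
drive_tool:
  moves:
    - [0, 0, -0.05, 0, 0, 0]
    - [0, -0.02, -0.2, 0, 0, 0]
    - [0, -0.1, -0.4, 0, 0, 0]
    - [0, -0.2, -0.6, 0, 0, 0]
    - [0, -0.3, -0.8, 0, 0, 0]
    - [0, -0.43, -0.95, 0, 0, 0]
    - [0, -0.43, -0.95, 0, 0, 0]

```text
clock: 12.3
tool_pos: [0.5408, -0.1743, 0.2524]
orientation: [-154.9, 0.3, -166.4]
force: [0.2, 0.8, -0.1]
opening: 0.0003
```

Request:
drive_tool:
  moves:
    - [0, -0.2, -0.2, 0, 0, 0]
    - [0, -0.5, -0.3, 0, 0, 0]
    - [0, -0.7, -0.3, 0, 0, 0]
    - [0, -0.7, -0.3, 0, 0, 0]
    - [0, -0.7, -0.3, 0, 0, 0]

```text
clock: 12.8
tool_pos: [0.5577, -0.2486, 0.3371]
orientation: [-154.9, 0.2, -166.5]
force: [0.4, 1.0, -0.7]
opening: 0.0005
```

```bash

python3 - <<'E'
from h import *
t=snap('scene','scene11.png');u=snap('top','top11.png')
a=cv2.resize(t['pixels'][145:285,200:390][:,:,::-1],None,fx=3,fy=3,interpolation=cv2.INTER_CUBIC)
b=cv2.resize(u['pixels'][150:310,225:415][:,:,::-1],None,fx=3,fy=3,interpolation=cv2.INTER_CUBIC)[:420]
cv2.imwrite('pics/a11.png',a);cv2.imwrite('pics/b11.png',b)
plan([])
u0=load('top0.png')['pixels'].astype(int);d=abs(u['pixels'].astype(int)-u0).max(2)
for n,(x,y) in dict(stop=(333,293),blue=(276,181),white=(339,167)).items(): 
    q=[cv2.phaseCorrelate(*[cv2.cvtColor(i.astype(np.uint8),cv2.COLOR_RGB2GRAY)[y-18:y+18,x-18:x+18].astype(np.float32) for i in (u0,u['pixels'])])]; print(n,q)
E
```

```text
now board [0.2243 0.0026 0.3366] t 12.9 F [-0.4  1.1 -0.2] op 0.0004
tool z in board [ 0.424  0.003 -0.906] tool x [ 0.    -1.    -0.003]
stop [((0.06235079636211083, 0.21513881168703364), 0.9085116408489369)]
blue [((18.741457992183946, 17.851961263640245), 0.09133189042777191)]
white [((11.258495284166088, -12.734091624917987), 0.3175785780688863)]
```

View pics/a11.png

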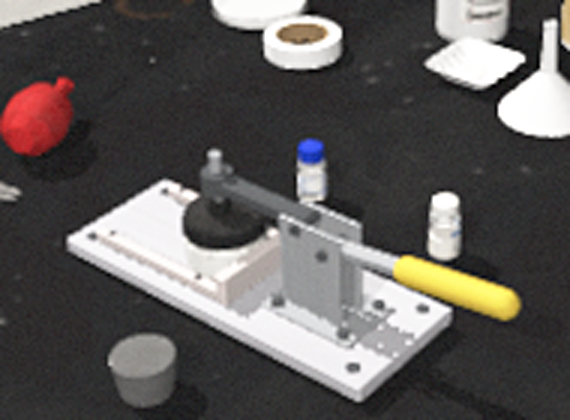

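View pics/b11.png

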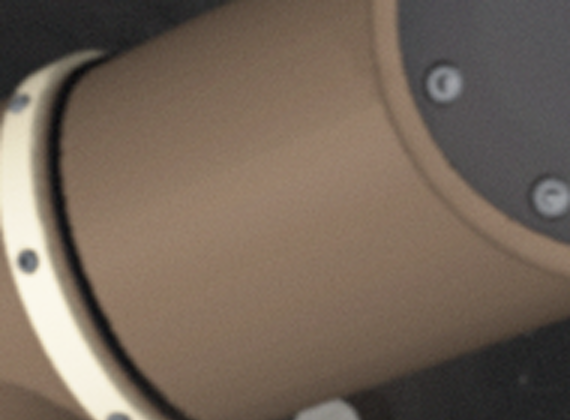

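The scene view shows the lever locked with its tip at (515,303), the hold-down arm level and the plunger on the lid at (215,205). The jar is upright at the stop, and the vials and stopper have not moved. The arm blocks the top view. Handing in.

```bash
python3 -c "
from h import *
ticket.close_job(); print(sensors.get_obs()['clock'])"
```

```text
the job is handed in; nothing more can be done
the job is handed in; nothing more can be done
```

The jar is against the end stop, the clamp is locked onto it, and I handed the job in at about 13 s of the 48 s allowed. No verdict came back.

- **Jar:** I pushed it home with closed, tilted fingertips. Contact with the stop showed as about 8 N. After I backed off, the top view put its centre about 2–3 mm from the nest, mostly sideways between the rails and within the 5 mm limit.
- **Lever:** I followed its arc with about 5 N of resistance until it snapped over. A downward press then met about 16 N, so it was solid at its stop. The lever tip was within about 2 px of its predicted locked position, with the hold-down arm level and the plunger on the lid. No force reading or picture suggested the robot touched the hold-down arm.
- **Vials and stopper:** In the last scene view they are where they stood. The stopper also matched in the top view to within 0.3 px.
- **Failed or missing checks:**
  - The arm blocked the final top view, so the top-view check of the vials gave no usable result.
  - I did not re-measure the jar after clamping; I only saw it upright at the stop in the scene view.
  - Plunger force could not be read directly.

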